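Run the vial shuttle home into the counter head and lock it

ROBOT

A 6-joint arm with a two-finger parallel gripper is mounted at the origin on a cart in front of the work surface, level with it; the furniture and walls round the work are solid. World frame = base frame: x ahead of the robot, y to its left, z up, the work surface at z = 0. Lengths are in m, angles in rad, forces in N, time in s.
With the tool pointing down it reaches from about 0.425 to 0.95 m from the base axis. Payload 3.5 kg.
Tool frame: the origin (TCP) lies at the very end of the fingers, on their centre line; the grasp point (between the pads) lies behind it (ctrl.grasp_offset is the z of the grasp point in the tool frame, in m); z points along the fingers, x is the direction in which the jaws open and shut, and the axes are right-handed (so a half turn about z gives the same grasp; the last joint's range is limited). The gripper opens to 85 mm and grips with 20 to 120 N. Pads are 22 mm wide; open, the fingers measure 114 mm over their backs; the gripper's body (76 mm by 85 mm) begins 54 mm behind the grasp point. The pads swing forward as they close: fully open they stand 13 mm farther back than shut.
Start: joints at [-1.304, 0.286, 1.577, -0, 1.279, -0.15], TCP at [0.273, -0.617, 0.231] pointing down, gripper open.
Joint ranges: [-2.77, 2.77], [-0.9, 2.22], [0.21, 2.48], [-1.53, 4.67], [0.24, 2.81], [-2.84, 2.84]. Speed limits (rad/s): [2.79, 2.79, 3.14, 3.14, 3.14, 3.14].

INTERFACE

Orientations are given as a unit quaternion [x, y, z, w].
In Python, from plant import ctrl gives the robot as it stands.
- The arm moves only by the shell command python3 -m jog 'ROWS' [FORCE]. ROWS is JSON, a list of rows, each an object with "grip": the closure, from 0 (fully open) to 1 (shut); "xyz": the shift along the tool's x, y, z in m, a list of three; "dr": the turn, a rotation vector about the tool's x, y, z in rad, a list of three. A call has 1 to 12 rows; each row is the pose to reach, as a shift and turn from the pose commanded when the call began, along the tool's axes at that moment; what a row does not reach only later rows make up. A row lasts 1/12 s, in which the tool goes at most 41.7 mm and 7.16 degrees, less where a joint would pass 70% of its speed; a pose out of reach is approached as far as the arm can. A call with a gripper value outside its range is refused whole. The fingers move at their own pace and stop on an object; FORCE is the grip in N (left out, the last holds). Time passes only in rows, so rows that repeat a pose let the fingers close. It gives the time, the measured TCP pose, the force and the opening at its end, in the units of the state.
- ctrl.get_state(): the state, without advancing time (a new reading comes with each control period).
- ctrl.read_camera(name): name is "side" or "top" or "wrist"; returns the picture (480x640x3 uint8, red, green, blue); there is no depth.
- ctrl.get_calibration(name): a dict with "mtx" (3x3 intrinsics, pixels), "R" (3x3) and "t" (3): a world point X has camera coordinates R X + t; the wrist camera has in their place "hand_eye" (4x4, takes a point from camera to tool coordinates, whose origin is the TCP and whose axes are the tool frame's). Camera axes: x right, y down, z forward; pixel columns grow to the right and rows downward; lengths in m; the calibration is good to about 2 mm. A picture is of the moment at which its call begins: read the wrist's pose just before it. get_calibration takes no time and is no camera call.
- ctrl.sign_off(): hands the job in, once; it reports no verdict.
The state is a dict: "time": time; "qpos": joint angles; "dq": joint speeds; "joint_efforts": joint torques, N m; "eef_pos": TCP position; "tcp_rot": TCP orientation; "contact_force": force on the tool from outside, world axes, zero at the start; "wrist_torque": the same for the moment, N m; "opening": opening from 0.0 (shut) to 1.0 (fully open).
Only numpy, scipy, OpenCV 4.12 (cv2) and the standard library are available. Lean on these libraries where they do the work, as an engineer would, in place of code of your own. Each camera call takes 0.05 s, during which the arm holds its last target.

TASK

Load the vial for counting: push the stuck shuttle along its rail until it breaks free, then run it into the grey measuring head and bring it gently to rest against the end stop hidden inside. Then push the locking pawl by its thumb tab round its pivot pin until its nose is fully seated in the notch in the shuttle's edge. Keep the vial standing in its nest and do not knock over the vials and the pot waiting beside the head.

Things in the scene. Friction and masses are not known exactly. Their poses are not given: they have to be found in the camera images.
- rail: Fixed sample rail: aluminium base plate 430 x 60 x 12 mm with two steel guide rods, lying across the bench. Its x axis is the push direction, along the rods towards the measuring head; y to the left of that direction (the pawl's side), z up. Origin on the bench, on the rail's centre line.
- shuttle (a joint): How far (m) the shuttle has slid along the rail's +x. At 0 it is stuck in its spring detent: 8 to 14 N frees it within 15 mm, and it may jump up to 15 mm ahead; then it runs with about 3 N drag and stays where it is left. The travel to the end stop (100 to 140 mm, not marked) differs from start to start; the stop is felt as a firm rubber buffer that gives under 1 mm at 15 N.
- push_face (a point): Centre of the rear face (facing the rail's -x) of the shuttle's upright push plate, 54 mm wide, 8 mm thick, standing from 28 to 84 mm above the bench; this point is 62 mm above the bench. Push here along the rail's +x. Behind and below it is only the rail's end block, 30 mm high. With the shuttle home this face is still about 13 cm in front of the head's mouth.
- nest (a point): Centre of the floor of the round black nest (15 mm deep, 30 mm bore) in which the vial stands, 41 mm above the bench and 193 mm in front of the push face. Nest and push plate stand on the shuttle's pallet, an 8 mm aluminium plate 56 mm wide, top 38 mm above the bench, with the pawl's notch in its left edge.
- vial_center (a point): Centre, half-way up, of the capped 27 x 58 mm vial standing loose in the nest; z along the vial.
- head: Grey steel measuring head, 112 mm long, 116 mm wide and 118 mm high (162 mm with the round detector can on top), fixed astride the rail, tunnel mouth towards the rail's -x. Origin on the bench at its centre; axes parallel to the rail's. The end stop is a rubber buffer deep inside its tunnel.
- pawl (a joint): Angle (rad) of the locking pawl about its pin: 0 when it lies parallel to the rail, nose fully seated in the notch, against its own stop; it grows as the pawl swings out, away from the shuttle. It needs under 2 N at the tab and stays where it is left. Unless the shuttle is within about 4 mm of its stop, the nose meets the shuttle's edge and the pawl halts at about 0.11.
- pawl_pin (a point): Top of the pawl's upright pivot pin, on a bracket at the left of the head's mouth (72 mm in front of the head's origin, 46 mm to its left), 38 mm above the bench. The pawl is a steel plate 112 x 22 x 8 mm, top 38 mm above the bench, reaching back from the pin along the rail's -x when seated.
- pawl_tab (a point): Middle of the outer face (facing away from the shuttle) of the pawl's upright thumb tab, near the plate's free corner: 92 mm from the pin along the plate and 11 mm to its outer side, 50 mm above the bench. The tab is 26 mm long, 5 mm thick and stands from 38 to 62 mm above the bench; its outer face looks along the point's +y. Nothing stands outside it down to the bench.
- next_vial_1_center (a point): Centre of a waiting vial, 27 x 58 mm, loose on the bench beside the head, on its left (the robot's) side; z up.
- next_vial_2_center (a point): Centre of another waiting vial, 27 x 58 mm, loose, beside the first; z up.
- sample_pot_center (a point): Centre of a white sample pot, 47 x 66 mm, loose on the bench near the two vials; z up.
There are look-alikes about, which are no part of the job. Leave any orange look-alike of the part that bears vial_center alone.

How it is judged:
By the outcome, as a careful person would: the job done as asked, in the order asked, and still so for the second after the job is handed in, with the robot touching nothing.
It also fails if it takes over 45 s, if anything falls off the work surface, if the arm or the gripper's body presses on something with over 40 N, if the wrist force passes 120 N, or if a joint passes its speed limit or range.

## Working session

There is one attempt and no reset: what is moved stays moved. The work goes in short steps, Python scripts to look and compute and a shell command to move; the robot and the scene stay as the last step left them, time stands still between calls to the robot, and variables do not carry over. Pictures are saved under pics/ and viewed, and the job is handed in when it is done.

```bash
ls; mkdir -p pics
python3 - <<'E'
from plant import ctrl
import cv2
s=ctrl.get_state();print({k:s[k] for k in('time','eef_pos','tcp_rot','contact_force','opening')},ctrl.grasp_offset)
for n in('side','top','wrist'):
    cv2.imwrite(f'pics/{n}0.png',ctrl.read_camera(n)[:,:,::-1]); 
    print(n,ctrl.get_calibration(n))
E
```

```text
pics
{'time': 0.0, 'eef_pos': array([ 0.27311763, -0.61656367,  0.22993444]), 'tcp_rot': array([ 8.38109482e-01, -5.45500786e-01, -8.86011347e-04, -7.76467791e-04]), 'contact_force': array([-0.06099677,  0.16887526, -0.91738384]), 'opening': 1.0032994131423598} -0.0187
side {'mtx': array([[490.88271364,   0.        , 317.8443815 ],
       [  0.        , 490.88271364, 233.4889678 ],
       [  0.        ,   0.        ,   1.        ]]), 'R': array([[ 0.97942432, -0.20177722,  0.00373517],
       [-0.08832857, -0.44524032, -0.89104384],
       [ 0.1814554 ,  0.87238009, -0.45390189]]), 't': array([-0.4416284 ,  0.25048879,  0.55490957])}
top {'mtx': array([[549.55420555,   0.        , 320.94007188],
       [  0.        , 549.55420555, 238.70481047],
       [  0.        ,   0.        ,   1.        ]]), 'R': array([[-0.01488403, -0.99969914, -0.01949609],
       [-0.99731386,  0.01624141, -0.07142324],
       [ 0.07171839,  0.01838065, -0.99725555]]), 't': array([0.31728457, 0.51479635, 0.89075566])}
wrist {'mtx': array([[375.74592824,   0.        , 320.01140485],
       [  0.        , 375.74592824, 239.54380636],
       [  0.        ,   0.        ,   1.        ]]), 'hand_eye': array([[ 9.99999754e-01,  6.48974940e-04, -2.66106576e-04,
         2.43996431e-04],
       [-5.47553963e-04,  9.59388561e-01,  2.82087377e-01,
        -7.14192016e-02],
       [ 4.38367244e-04, -2.82087162e-01,  9.59388681e-01,
        -1.42867112e-01],
       [ 0.00000000e+00,  0.00000000e+00,  0.00000000e+00,
         1.00000000e+00]])}
```

View pics/side0.png

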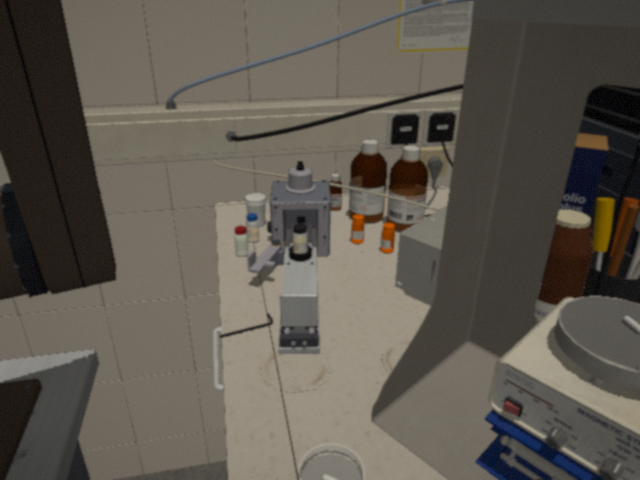

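View pics/top0.png

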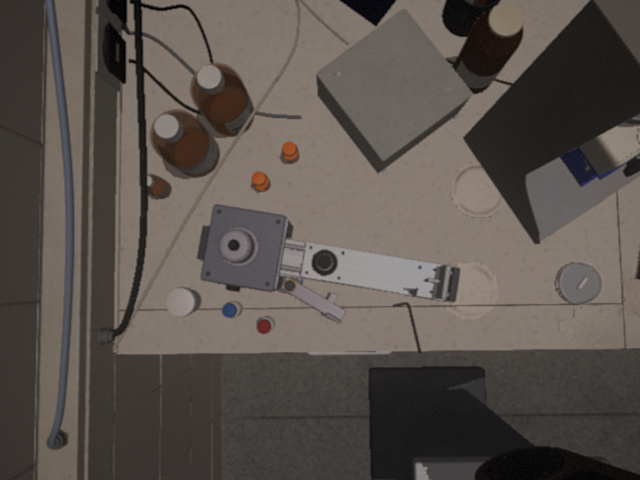

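View pics/wrist0.png

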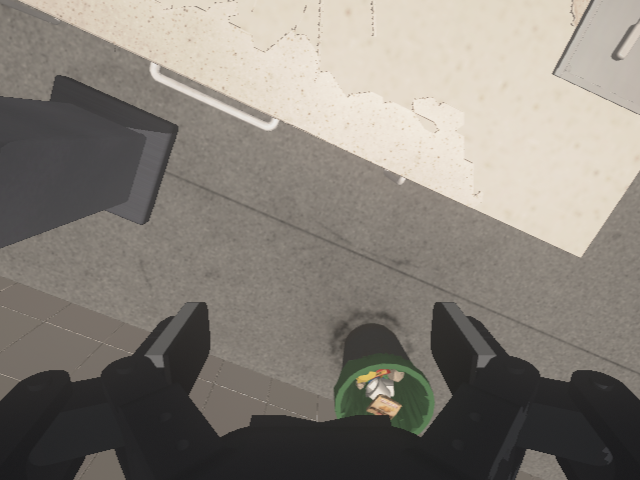

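Top view: the rail runs roughly along world +y, with the head at (245,248), the nest at (323,262), the push plate near (440,283), the pawl from (287,285) to (340,315), the vials at (230,310) and (264,326), and the pot at (181,302). I'll zoom in next.

```bash
cat > h.py <<'E'
from plant import ctrl
import cv2,numpy as np
from scipy.spatial.transform import Rotation as Ro
def top(u,v,z,name='top'):
    c=ctrl.get_calibration(name);R=c['R'];t=c['t']
    d=R.T@np.linalg.solve(c['mtx'],[u,v,1.]);o=-R.T@t
    return o+d*(z-o[2])/d[2]
def proj(X,name='top'):
    c=ctrl.get_calibration(name);p=c['mtx']@(c['R']@np.asarray(X)+c['t']);return p[:2]/p[2]
def crop(src,x,y,w,h,k,out):
    im=cv2.imread(src)[y:y+h,x:x+w];cv2.imwrite(out,cv2.resize(im,None,fx=k,fy=k,interpolation=cv2.INTER_CUBIC))
E
python3 - <<'E'
from h import *
crop('pics/top0.png',390,240,100,80,8,'pics/t_a.png')
crop('pics/top0.png',260,230,120,100,6,'pics/t_b.png')
crop('pics/side0.png',210,160,140,200,3,'pics/s_a.png')
E
```

```text
(no output)
```

View pics/t_a.png

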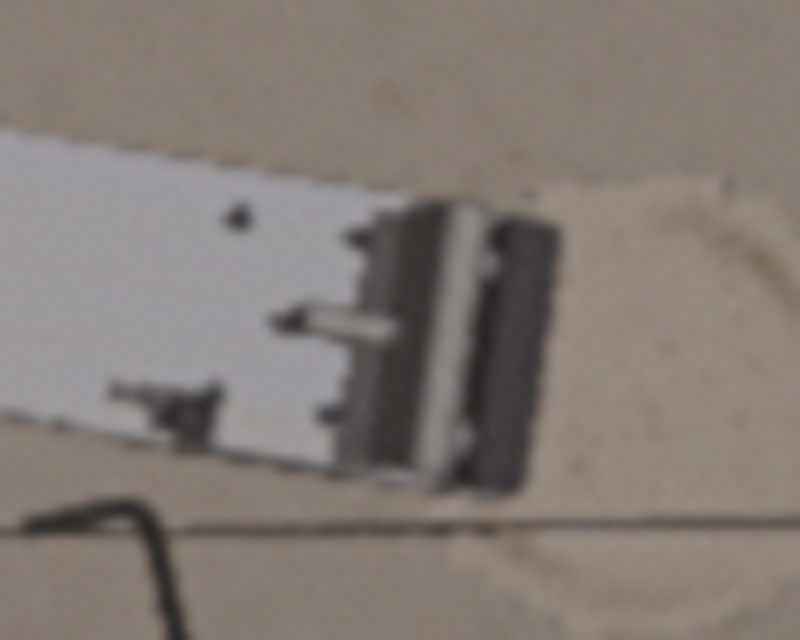

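View pics/t_b.png

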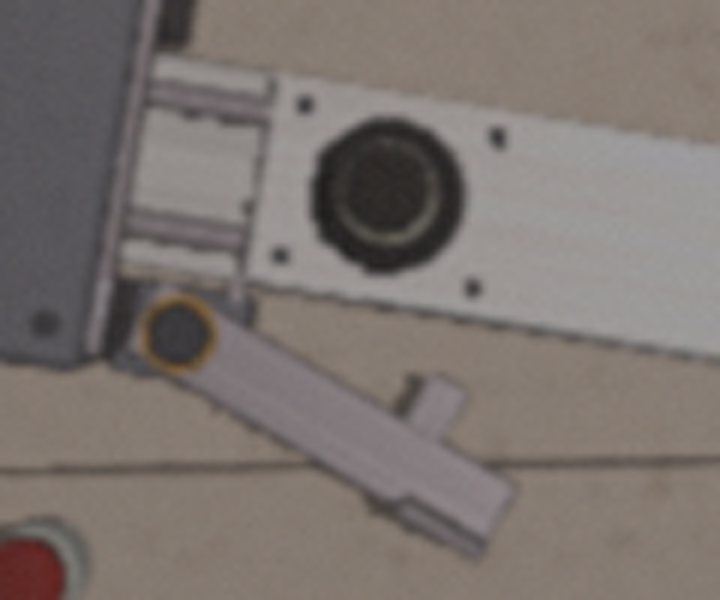

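View pics/s_a.png

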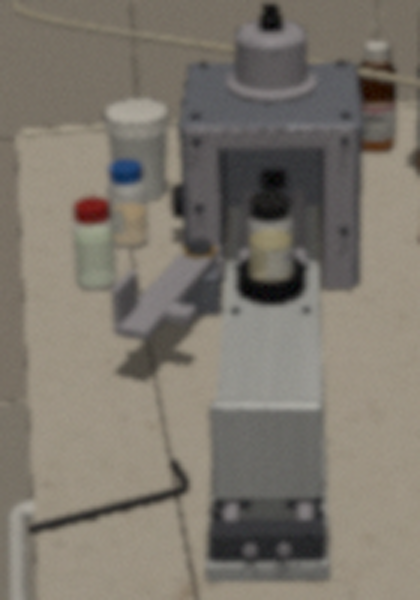

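Run:
```python
from h import *
for n,u,v,z in [('platetop+far',451.2,266.2,.084),('platetop near',446.9,301.2,.084),('platefronttop far',446.5,265.5,.084),
 ('low1',390,291.5,.038),('low1b',444,301.2,.038),('low2',301.7,277.5,.038),('low2b',380,289.5,.038),('up',390,256.2,.038),('upb',440,265,.038),('up2',305.8,242.5,.038),('vialcap',323.8,262.5,.10),('nest',324.5,262.3,.056),
 ('pin',260+179/6,230+332/6,.038),('tabout_a',260+385/6,230+505/6,.05),('tab top outer near pin',260+392/6,230+507/6,.062),('tab top outer free',260+478/6,230+558/6,.062),('tab inner corner free',260+520/6,230+487/6,.038),('headTL',214,206,.118),('headBL',202,281,.118),('red',264,326,.058),('blue',230,310,.058),('pot',181,302,.066)]:
    print(n,top(u,v,z).round(4))
```

```text
platetop+far [0.4697 0.109  0.084 ]
platetop near [0.4164 0.1172 0.084 ]
platefronttop far [0.4708 0.1161 0.084 ]
low1 [0.4312 0.1987 0.038 ]
low1b [0.4144 0.1123 0.038 ]
low2 [0.4559 0.3411 0.038 ]
low2b [0.4347 0.2147 0.038 ]
up [0.4882 0.1973 0.038 ]
upb [0.4727 0.117  0.038 ]
up2 [0.5127 0.3337 0.038 ]
vialcap [0.4779 0.304  0.1   ]
nest [0.4795 0.3035 0.056 ]
pin [0.4435 0.3605 0.038 ]
tabout_a [0.3971 0.3054 0.05  ]
tab top outer near pin [0.3973 0.3034 0.062 ]
tab top outer free [0.3838 0.2811 0.062 ]
tab inner corner free [0.4006 0.2692 0.038 ]
headTL [0.5644 0.4667 0.118 ]
headBL [0.4528 0.4847 0.118 ]
red [0.3804 0.4005 0.058 ]
blue [0.4062 0.4543 0.058 ]
pot [0.4202 0.5301 0.066 ]
```

Run:
```python
from h import *
print('foot side',top(372,420,0,'side'), 'foot top',top(535,240,0),top(465,132,0))
for z in(0,.1,.2,.3,.4,.5): print(z,top(535,240,z).round(3),top(465,132,z).round(3),top(595,0,z).round(3), 'side foot',top(372,420,z,'side').round(3),top(465,150,z,'side').round(3))
for n in('side','top'):
  c=ctrl.get_calibration(n);print(n,-c['R'].T@c['t'])
  for z in (0,.3,.6): print(proj([.45,-.1,z],n),proj([.45,-.2,z],n))
print(ctrl.get_state()['time'])
crop('pics/top0.png',400,80,240,260,2.5,'pics/t_c.png')
```

```text
foot side [ 0.5080275  -0.05181924  0.        ] foot top [ 0.51315773 -0.05129993  0.        ] [0.70057537 0.05991321 0.        ]
0 [ 0.513 -0.051  0.   ] [0.701 0.06  0.   ] [ 0.929 -0.172  0.   ] side foot [ 0.508 -0.052  0.   ] [1.13  0.943 0.   ]
0.1 [ 0.507 -0.014  0.1  ] [0.674 0.085 0.1  ] [ 0.878 -0.123  0.1  ] side foot [ 0.476 -0.138  0.1  ] [0.967 0.648 0.1  ]
0.2 [0.501 0.023 0.2  ] [0.648 0.11  0.2  ] [ 0.827 -0.073  0.2  ] side foot [ 0.443 -0.224  0.2  ] [0.804 0.354 0.2  ]
0.3 [0.494 0.059 0.3  ] [0.621 0.135 0.3  ] [ 0.776 -0.023  0.3  ] side foot [ 0.411 -0.31   0.3  ] [0.641 0.059 0.3  ]
0.4 [0.488 0.096 0.4  ] [0.595 0.16  0.4  ] [0.725 0.027 0.4  ] side foot [ 0.379 -0.396  0.4  ] [ 0.479 -0.236  0.4  ]
0.5 [0.482 0.133 0.5  ] [0.568 0.185 0.5  ] [0.674 0.077 0.5  ] side foot [ 0.346 -0.482  0.5  ] [ 0.316 -0.53   0.5  ]
side [ 0.35397558 -0.4616749   0.47672055]
[335.08232205 461.59586049] [359.77174668 551.95878885]
[342.09507385 219.1741628 ] [378.97698998 282.40260553]
[ 356.00299429 -261.60453628] [ 425.74719105 -374.04296492]
top [0.45425244 0.29245543 0.93126525]
[565.86558484 277.1125204 ] [626.1134845  276.21845921]
[678.50248276 276.65498815] [768.14815881 275.3282705 ]
[999.90277825 275.34945683] [1174.9400226   272.77874148]
0.15
```

View pics/t_c.png

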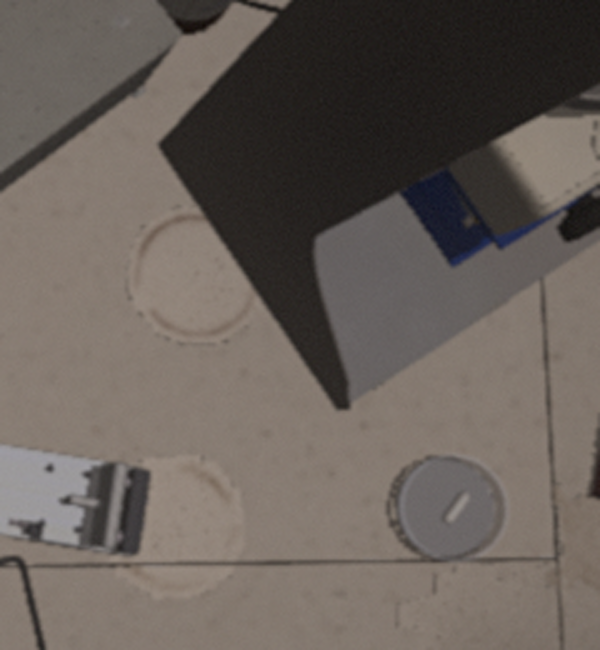

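The tall grey stand's nearest corner is at about (0.51,-0.05), so I'll reach the rail by sweeping at a radius of about 0.46 m.

```bash
python3 -m jog '[{"grip":1,"xyz":[-0.12,-0.11,0],"dr":[0,0,-0.3]},{"grip":1,"xyz":[-0.12,-0.11,0],"dr":[0,0,-0.3]},{"grip":1,"xyz":[-0.12,-0.11,0],"dr":[0,0,-0.3]},{"grip":1,"xyz":[-0.363,-0.333,0],"dr":[0,0,-0.977]},{"grip":1,"xyz":[-0.363,-0.333,0],"dr":[0,0,-0.977]},{"grip":1,"xyz":[-0.363,-0.333,0],"dr":[0,0,-0.977]},{"grip":1,"xyz":[-0.363,-0.333,0],"dr":[0,0,-0.977]},{"grip":1,"xyz":[-0.363,-0.333,0],"dr":[0,0,-0.977]},{"grip":1,"xyz":[-0.363,-0.333,0],"dr":[0,0,-0.977]},{"grip":1,"xyz":[-0.363,-0.333,0],"dr":[0,0,-0.977]},{"grip":1,"xyz":[-0.363,-0.333,0],"dr":[0,0,-0.977]},{"grip":1,"xyz":[-0.363,-0.333,0],"dr":[0,0,-0.977]}]'
```

```text
time: 1.15
eef_pos: [0.4309, -0.1478, 0.2312]
tcp_rot: [0.996, -0.088, 0.0, -0.0]
contact_force: [0.5, -0.8, -0.4]
opening: 0.002
```

```bash
python3 -m jog '[{"grip":1,"xyz":[-0.0295,-0.206,0],"dr":[0,0,0]},{"grip":1,"xyz":[-0.0295,-0.206,0],"dr":[0,0,0]},{"grip":1,"xyz":[-0.0295,-0.206,0],"dr":[0,0,0]},{"grip":1,"xyz":[-0.0295,-0.206,0],"dr":[0,0,0]},{"grip":1,"xyz":[-0.0295,-0.206,0],"dr":[0,0,0]},{"grip":1,"xyz":[-0.0295,-0.206,0.05],"dr":[0,0,0]},{"grip":1,"xyz":[-0.0295,-0.206,0.05],"dr":[0,0,0]},{"grip":1,"xyz":[-0.0295,-0.206,0.05],"dr":[0,0,0]}]'
cat >> h.py <<'E'
def wr(u,v,z):
    s=ctrl.get_state();c=ctrl.get_calibration('wrist');H=c['hand_eye'];R=Ro.from_quat(s['tcp_rot']).as_matrix()
    d=R@H[:3,:3]@np.linalg.solve(c['mtx'],[u,v,1.]);o=s['eef_pos']+R@H[:3,3]
    return o+d*(z-o[2])/d[2]
E
python3 - <<'E'
from h import *
cv2.imwrite('pics/w1.png',ctrl.read_camera('wrist')[:,:,::-1])
E
```

```text
time: 1.82
eef_pos: [0.435, 0.0581, 0.1775]
tcp_rot: [0.996, -0.088, -0.004, 0.0]
contact_force: [-0.0, -1.0, 0.3]
opening: 0.003
```

View pics/w1.png

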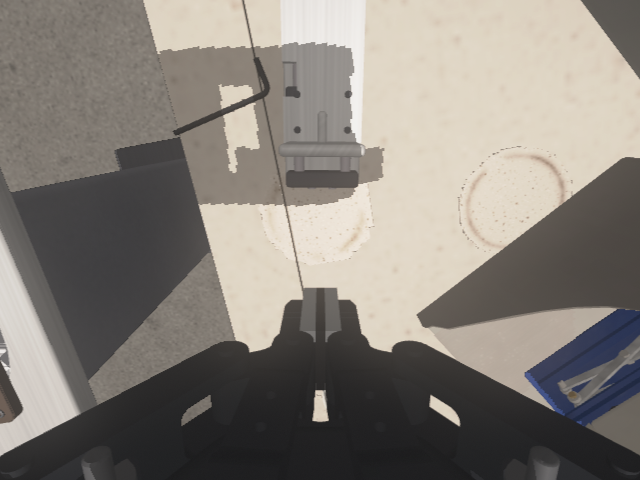

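Run:
```python
from h import *
a=wr(280,157,.084);b=wr(364,157,.084);print(a,b,(a+b)/2)
print(wr(282,5,.038),wr(366,5,.038))
s=ctrl.get_state();R=Ro.from_quat(s['tcp_rot']).as_matrix();print(R.round(3))
print('face rel tool',R.T@((a+b)/2-s['eef_pos']))
```

```text
[0.42117099 0.11553183 0.084     ] [0.47257124 0.10636556 0.084     ] [0.44687111 0.1109487  0.084     ]
[0.43736408 0.21023052 0.038     ] [0.4924893  0.20029532 0.038     ]
[[ 0.984 -0.176 -0.005]
 [-0.176 -0.984  0.   ]
 [-0.005  0.001 -1.   ]]
face rel tool [ 0.0010687  -0.05477091  0.09568258]
```

```bash
python3 -m jog '[{"grip":1,"xyz":[0.001,0,0.042],"dr":[0,0,0]},{"grip":1,"xyz":[0.001,0,0.083],"dr":[0,0,0]},{"grip":1,"xyz":[0.001,0,0.128],"dr":[0,0,0]},{"grip":1,"xyz":[0.001,-0.02,0.128],"dr":[0,0,0]},{"grip":1,"xyz":[0.001,-0.033,0.128],"dr":[0,0,0]},{"grip":1,"xyz":[0.001,-0.036,0.128],"dr":[0,0,0]},{"grip":1,"xyz":[0.001,-0.037,0.128],"dr":[0,0,0]}]'
```

```text
time: 2.45
eef_pos: [0.4474, 0.0928, 0.0548]
tcp_rot: [0.996, -0.089, 0.001, 0.0]
contact_force: [-0.6, -0.8, 0.4]
opening: 0.0
```

```bash
python3 -m jog '[{"grip":1,"xyz":[-0.002,-0.002,0.003],"dr":[0,0,0]},{"grip":1,"xyz":[-0.002,-0.004,0.003],"dr":[0,0,0]},{"grip":1,"xyz":[-0.002,-0.005,0.003],"dr":[0,0,0]},{"grip":1,"xyz":[-0.002,-0.006,0.003],"dr":[0,0,0]},{"grip":1,"xyz":[-0.002,-0.007,0.003],"dr":[0,0,0]},{"grip":1,"xyz":[-0.002,-0.008,0.003],"dr":[0,0,0]}]'
```

```text
time: 2.95
eef_pos: [0.4451, 0.1016, 0.0506]
tcp_rot: [0.996, -0.088, 0.0, 0.001]
contact_force: [-1.2, -3.6, 1.5]
opening: -0.0
```

```bash
python3 -m jog '[{"grip":1,"xyz":[0,-0.001,0],"dr":[0,0,0]},{"grip":1,"xyz":[0,-0.002,0],"dr":[0,0,0]},{"grip":1,"xyz":[0,-0.003,0],"dr":[0,0,0]},{"grip":1,"xyz":[0,-0.004,0],"dr":[0,0,0]},{"grip":1,"xyz":[0,-0.005,0],"dr":[0,0,0]},{"grip":1,"xyz":[0,-0.006,0],"dr":[0,0,0]}]'
```

```text
time: 3.45
eef_pos: [0.4454, 0.1033, 0.0507]
tcp_rot: [0.996, -0.086, -0.001, 0.006]
contact_force: [-5.3, -24.7, 8.0]
opening: -0.002
```

```bash
python3 -m jog '[{"grip":1,"xyz":[0,-0.001,0],"dr":[0,0,0]},{"grip":1,"xyz":[0,-0.002,0],"dr":[0,0,0]},{"grip":1,"xyz":[0,-0.003,0],"dr":[0,0,0]},{"grip":1,"xyz":[0,-0.004,0],"dr":[0,0,0]}]'
```

```text
time: 3.78
eef_pos: [0.4466, 0.1099, 0.0506]
tcp_rot: [0.996, -0.088, -0.001, 0.002]
contact_force: [-1.5, -5.4, 2.8]
opening: -0.003
```

Run:
```python
from h import *
s=ctrl.get_state();print(s['eef_pos'],s['contact_force'])
cv2.imwrite('pics/w2.png',ctrl.read_camera('wrist')[:,:,::-1])
```

```text
[0.44660548 0.10994748 0.05064132] [-1.54297254 -5.41840186  2.78223648]
```

View pics/w2.png

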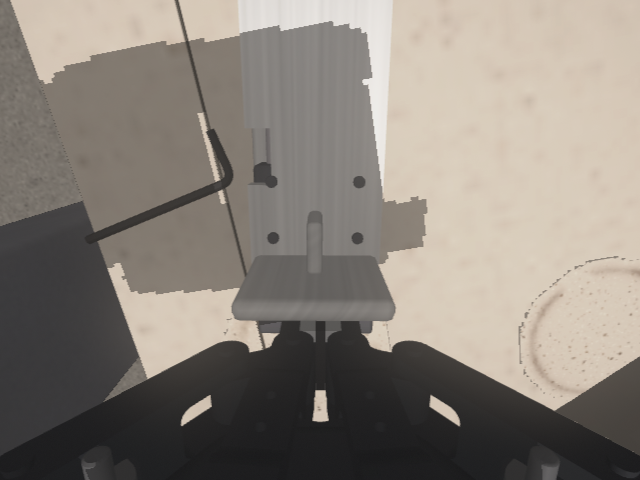

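```bash
python3 -m jog '[{"grip":1,"xyz":[0,-0.001,0],"dr":[0,0,0]},{"grip":1,"xyz":[0,-0.003,0],"dr":[0,0,0]},{"grip":1,"xyz":[0,-0.006,0],"dr":[0,0,0]},{"grip":1,"xyz":[0,-0.010,0],"dr":[0,0,0]},{"grip":1,"xyz":[0,-0.015,0],"dr":[0,0,0]},{"grip":1,"xyz":[0,-0.021,0],"dr":[0,0,0]},{"grip":1,"xyz":[0,-0.027,0],"dr":[0,0,0]},{"grip":1,"xyz":[0,-0.033,0],"dr":[0,0,0]},{"grip":1,"xyz":[0,-0.039,0],"dr":[0,0,0]},{"grip":1,"xyz":[0,-0.044,0],"dr":[0,0,0]},{"grip":1,"xyz":[0,-0.048,0],"dr":[0,0,0]},{"grip":1,"xyz":[0,-0.052,0],"dr":[0,0,0]}]'
```

```text
time: 4.83
eef_pos: [0.4561, 0.1635, 0.0503]
tcp_rot: [0.996, -0.088, 0.0, 0.0]
contact_force: [1.4, -3.8, 1.4]
opening: -0.0
```

```bash
python3 -m jog '[{"grip":1,"xyz":[0,-0.004,0],"dr":[0,0,0]},{"grip":1,"xyz":[0,-0.008,0],"dr":[0,0,0]},{"grip":1,"xyz":[0,-0.011,0],"dr":[0,0,0]},{"grip":1,"xyz":[0,-0.014,0],"dr":[0,0,0]},{"grip":1,"xyz":[0,-0.017,0],"dr":[0,0,0]},{"grip":1,"xyz":[0,-0.019,0],"dr":[0,0,0]},{"grip":1,"xyz":[0,-0.021,0],"dr":[0,0,0]},{"grip":1,"xyz":[0,-0.023,0],"dr":[0,0,0]}]'
```

```text
time: 5.5
eef_pos: [0.46, 0.1858, 0.0503]
tcp_rot: [0.996, -0.088, -0.0, 0.0]
contact_force: [2.5, -3.0, 0.7]
opening: -0.001
```

```bash
python3 -m jog '[{"grip":1,"xyz":[0,-0.0015,0],"dr":[0,0,0]},{"grip":1,"xyz":[0,-0.003,0],"dr":[0,0,0]},{"grip":1,"xyz":[0,-0.0045,0],"dr":[0,0,0]},{"grip":1,"xyz":[0,-0.006,0],"dr":[0,0,0]},{"grip":1,"xyz":[0,-0.0075,0],"dr":[0,0,0]},{"grip":1,"xyz":[0,-0.009,0],"dr":[0,0,0]}]'
```

```text
time: 6.0
eef_pos: [0.4615, 0.1946, 0.0503]
tcp_rot: [0.996, -0.088, -0.0, 0.0]
contact_force: [2.1, -3.9, 0.1]
opening: 0.006
```

```bash
python3 -m jog '[{"grip":1,"xyz":[0,-0.001,0],"dr":[0,0,0]},{"grip":1,"xyz":[0,-0.002,0],"dr":[0,0,0]},{"grip":1,"xyz":[0,-0.003,0],"dr":[0,0,0]},{"grip":1,"xyz":[0,-0.004,0],"dr":[0,0,0]}]'
```

```text
time: 6.33
eef_pos: [0.4622, 0.1985, 0.0503]
tcp_rot: [0.996, -0.088, -0.0, 0.0]
contact_force: [1.4, -2.3, 1.2]
opening: 0.001
```

```bash
python3 -m jog '[{"grip":1,"xyz":[0,-0.001,0],"dr":[0,0,0]},{"grip":1,"xyz":[0,-0.002,0],"dr":[0,0,0]},{"grip":1,"xyz":[0,-0.003,0],"dr":[0,0,0]},{"grip":1,"xyz":[0,-0.004,0],"dr":[0,0,0]}]'
```

```text
time: 6.67
eef_pos: [0.4629, 0.2025, 0.0503]
tcp_rot: [0.996, -0.088, -0.0, 0.0]
contact_force: [1.3, -3.6, 0.7]
opening: 0.004
```

```bash
python3 -m jog '[{"grip":1,"xyz":[0,-0.001,0],"dr":[0,0,0]},{"grip":1,"xyz":[0,-0.002,0],"dr":[0,0,0]},{"grip":1,"xyz":[0,-0.003,0],"dr":[0,0,0]}]'
```

```text
time: 6.92
eef_pos: [0.4634, 0.2054, 0.0503]
tcp_rot: [0.996, -0.088, -0.0, 0.0]
contact_force: [1.6, -2.5, 0.5]
opening: -0.002
```

```bash
python3 -m jog '[{"grip":1,"xyz":[0,-0.001,0],"dr":[0,0,0]},{"grip":1,"xyz":[0,-0.002,0],"dr":[0,0,0]},{"grip":1,"xyz":[0,-0.003,0],"dr":[0,0,0]},{"grip":1,"xyz":[0,-0.004,0],"dr":[0,0,0]}]'
```

```text
time: 7.25
eef_pos: [0.4641, 0.2094, 0.0503]
tcp_rot: [0.996, -0.088, -0.0, 0.0]
contact_force: [2.5, -3.6, 0.4]
opening: -0.002
```

```bash
python3 -m jog '[{"grip":1,"xyz":[0,-0.001,0],"dr":[0,0,0]},{"grip":1,"xyz":[0,-0.002,0],"dr":[0,0,0]},{"grip":1,"xyz":[0,-0.003,0],"dr":[0,0,0]},{"grip":1,"xyz":[0,-0.004,0],"dr":[0,0,0]}]'
```

```text
time: 7.58
eef_pos: [0.4648, 0.2133, 0.0503]
tcp_rot: [0.996, -0.088, -0.0, 0.0]
contact_force: [2.4, -4.1, -0.2]
opening: 0.001
```

```bash
python3 -m jog '[{"grip":1,"xyz":[0,-0.001,0],"dr":[0,0,0]},{"grip":1,"xyz":[0,-0.002,0],"dr":[0,0,0]},{"grip":1,"xyz":[0,-0.003,0],"dr":[0,0,0]},{"grip":1,"xyz":[0,-0.004,0],"dr":[0,0,0]}]'
```

```text
time: 7.92
eef_pos: [0.4656, 0.2173, 0.0503]
tcp_rot: [0.996, -0.088, -0.0, -0.0]
contact_force: [2.5, -3.3, -0.7]
opening: -0.0
```

```bash
python3 -m jog '[{"grip":1,"xyz":[0,-0.001,0],"dr":[0,0,0]},{"grip":1,"xyz":[0,-0.002,0],"dr":[0,0,0]},{"grip":1,"xyz":[0,-0.003,0],"dr":[0,0,0]},{"grip":1,"xyz":[0,-0.004,0],"dr":[0,0,0]}]'
```

```text
time: 8.25
eef_pos: [0.4663, 0.2212, 0.0503]
tcp_rot: [0.996, -0.088, -0.0, 0.0]
contact_force: [3.1, -2.8, 0.2]
opening: -0.003
```

```bash
python3 -m jog '[{"grip":1,"xyz":[0,-0.001,0],"dr":[0,0,0]},{"grip":1,"xyz":[0,-0.002,0],"dr":[0,0,0]},{"grip":1,"xyz":[0,-0.003,0],"dr":[0,0,0]},{"grip":1,"xyz":[0,-0.004,0],"dr":[0,0,0]}]'
```

```text
time: 8.58
eef_pos: [0.4663, 0.2214, 0.0504]
tcp_rot: [0.996, -0.087, -0.002, 0.005]
contact_force: [0.2, -22.4, 6.8]
opening: -0.0
```

```bash
python3 -m jog '[{"grip":1,"xyz":[0,0.001,0],"dr":[0,0,0]},{"grip":1,"xyz":[0,0.002,0],"dr":[0,0,0]},{"grip":1,"xyz":[0,0.005,0],"dr":[0,0,0]},{"grip":1,"xyz":[0,0.015,0],"dr":[0,0,0]},{"grip":1,"xyz":[0,0.035,-0.02],"dr":[0,0,0]},{"grip":1,"xyz":[-0.02,0.04,-0.06],"dr":[0,0,0]},{"grip":1,"xyz":[-0.06,0.04,-0.06],"dr":[0,0,0]},{"grip":1,"xyz":[-0.09,0.04,-0.06],"dr":[0,0,0]},{"grip":1,"xyz":[-0.09,0.04,-0.06],"dr":[0,0,0]},{"grip":1,"xyz":[-0.09,0.04,-0.06],"dr":[0,0,0]}]'
python3 - <<'E'
from h import *
s=ctrl.get_state();print(s['eef_pos'],s['contact_force'])
for n in('top','side','wrist'): cv2.imwrite(f'pics/{n}3.png',ctrl.read_camera(n)[:,:,::-1])
crop('pics/top3.png',240,220,160,120,5,'pics/t3.png')
crop('pics/side3.png',210,160,140,150,4,'pics/s3.png')
E
```

```text
time: 9.42
eef_pos: [0.3695, 0.2018, 0.1099]
tcp_rot: [0.996, -0.088, -0.0, -0.0]
contact_force: [0.8, -0.3, 0.7]
opening: 0.003
[0.36953139 0.20183475 0.10993372] [ 0.8367564  -0.30341648  0.69318447]
```

View pics/t3.png

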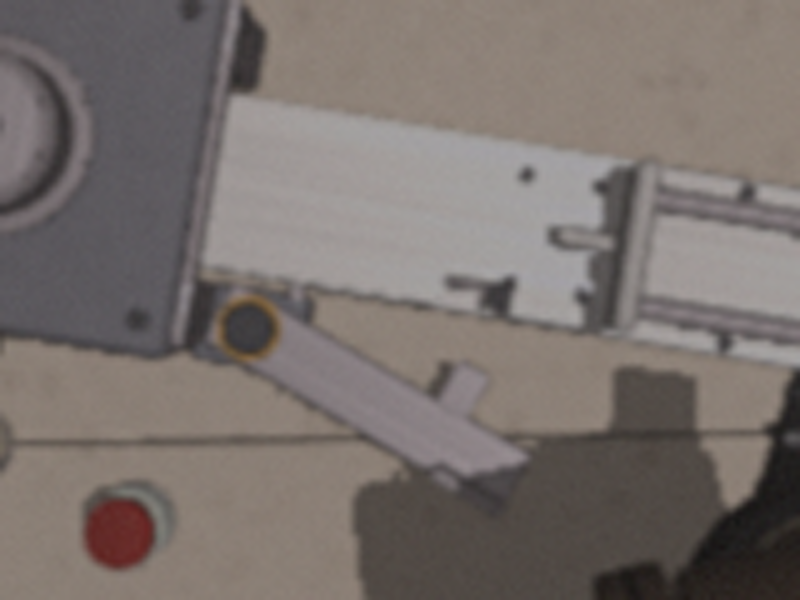

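View pics/s3.png

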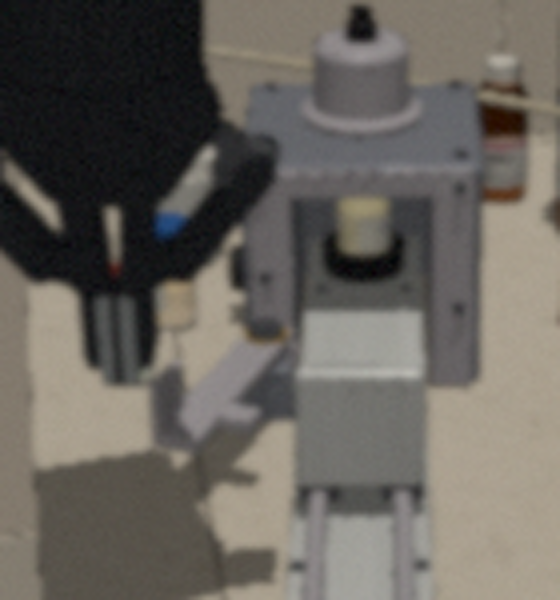

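View pics/wrist3.png

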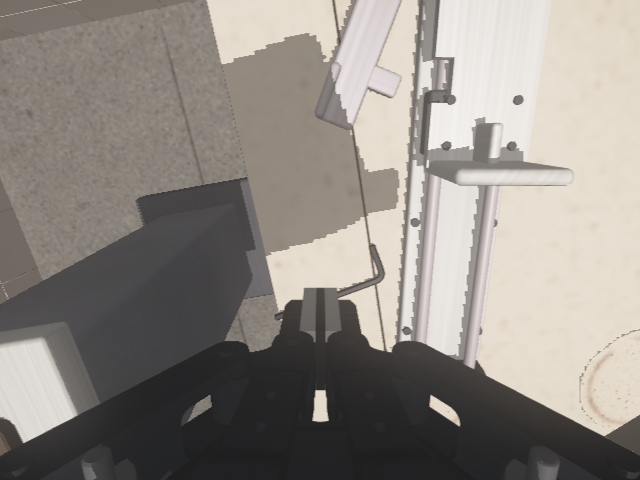

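Run:
```python
from h import *
crop('pics/wrist3.png',290,0,130,140,5,'pics/w3c.png')
s=ctrl.get_state();R=Ro.from_quat(s['tcp_rot']).as_matrix()
for u,v in((336,65),(317,113)):
    p=wr(u,v,.062);print(p,R.T@(p-s['eef_pos']))
P=np.array([.4435,.3605,.05]);d=np.array([.177,.984,0]);n=np.array([-.984,.177,0])
for a in (.4,.35,.11,0):
    c,q=np.cos(a),np.sin(a); e=-d*c+n*q; m=n*c+d*q
    t=P+.092*e+.011*m; print(a,t,R.T@(t-s['eef_pos']))
```

```text
[0.39707587 0.29893271 0.062     ] [ 0.00731821 -0.10014199  0.04864124]
[0.38454515 0.27955315 0.062     ] [-0.00159927 -0.07885668  0.04862157]
0.4 [0.38403681 0.28946785 0.05      ] [-0.00385413 -0.088518    0.06062715]
0.35 [0.38766125 0.2865847  0.05      ] [ 0.00022188 -0.08631907  0.06062778]
0.11 [0.40683157 0.27543025 0.05      ] [ 0.02105857 -0.07871939  0.0606335 ]
0 [0.416392 0.271919 0.05    ] [ 0.03108831 -0.07694881  0.06063759]
```

View pics/w3c.png

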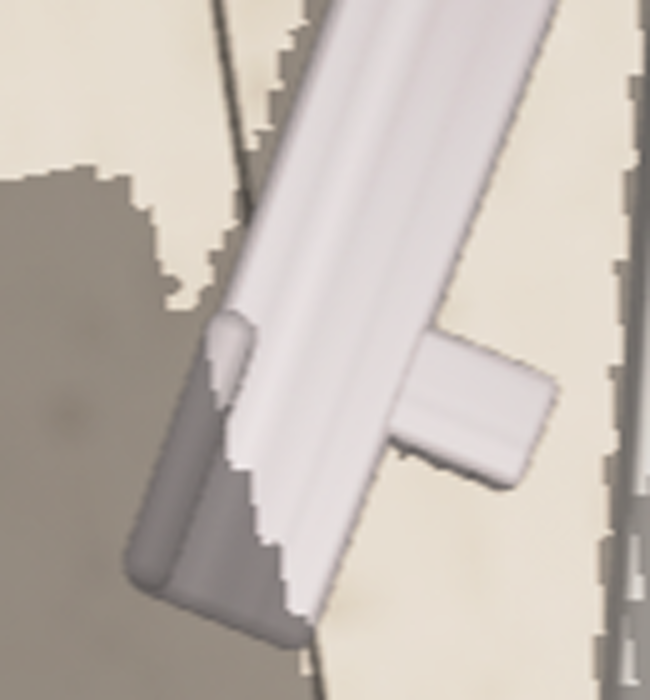

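```bash
python3 -m jog '[{"grip":1,"xyz":[-0.036,0,0],"dr":[0,0,0]},{"grip":1,"xyz":[-0.036,-0.04,0],"dr":[0,0,0]},{"grip":1,"xyz":[-0.036,-0.081,0],"dr":[0,0,0]},{"grip":1,"xyz":[-0.036,-0.081,0.04],"dr":[0,0,0]},{"grip":1,"xyz":[-0.036,-0.081,0.066],"dr":[0,0,0]},{"grip":1,"xyz":[-0.036,-0.081,0.066],"dr":[0,0,0]},{"grip":1,"xyz":[-0.036,-0.081,0.066],"dr":[0,0,0]}]'
python3 - <<'E'
from h import *
s=ctrl.get_state();print(s['eef_pos'],s['contact_force'])
cv2.imwrite('pics/w4.png',ctrl.read_camera('wrist')[:,:,::-1])
E
```

```text
time: 10.15
eef_pos: [0.3496, 0.287, 0.0429]
tcp_rot: [0.996, -0.089, -0.002, 0.001]
contact_force: [-0.1, 0.5, 0.1]
opening: 0.0
[0.34955988 0.28703118 0.04287707] [-0.11544918  0.51651302  0.06890319]
```

View pics/w4.png

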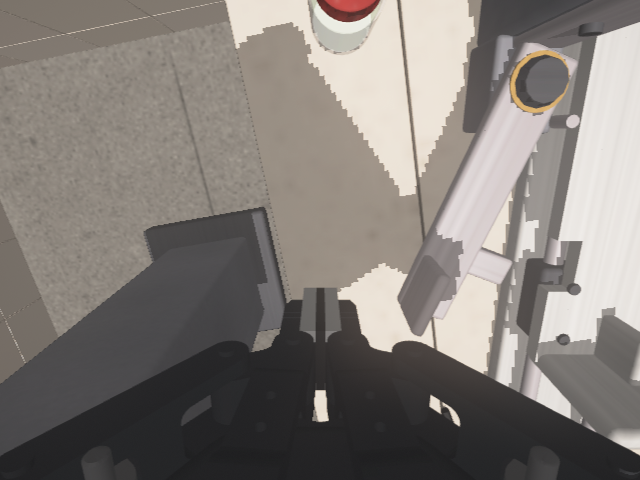

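```bash
python3 -m jog '[{"grip":1,"xyz":[0.004,0,0],"dr":[0,0,0]},{"grip":1,"xyz":[0.008,0,0],"dr":[0,0,0]},{"grip":1,"xyz":[0.012,0,0],"dr":[0,0,0]},{"grip":1,"xyz":[0.015,0,0],"dr":[0,0,0]},{"grip":1,"xyz":[0.018,0,0],"dr":[0,0,0]},{"grip":1,"xyz":[0.021,0,0],"dr":[0,0,0]},{"grip":1,"xyz":[0.024,0,0],"dr":[0,0,0]},{"grip":1,"xyz":[0.027,0,0],"dr":[0,0,0]}]'
```

```text
time: 10.87
eef_pos: [0.3765, 0.2825, 0.0441]
tcp_rot: [0.996, -0.088, -0.001, 0.0]
contact_force: [-1.8, -0.8, -0.5]
opening: -0.0
```

```bash
python3 -m jog '[{"grip":1,"xyz":[0.002,0,0],"dr":[0,0,0]},{"grip":1,"xyz":[0.004,0,0],"dr":[0,0,0]},{"grip":1,"xyz":[0.006,0,0],"dr":[0,0,0]},{"grip":1,"xyz":[0.008,0.001,0],"dr":[0,0,0]}]'
```

```text
time: 11.2
eef_pos: [0.3847, 0.2806, 0.0443]
tcp_rot: [0.996, -0.088, 0.0, -0.0]
contact_force: [-0.1, -0.4, -0.5]
opening: -0.0
```

```bash
python3 -m jog '[{"grip":1,"xyz":[0.0015,0,0],"dr":[0,0,0]},{"grip":1,"xyz":[0.003,0.001,0],"dr":[0,0,0]},{"grip":1,"xyz":[0.0045,0.002,0],"dr":[0,0,0]},{"grip":1,"xyz":[0.006,0.002,0],"dr":[0,0,0]}]'
python3 - <<'E'
from h import *
cv2.imwrite('pics/w5.png',ctrl.read_camera('wrist')[:,:,::-1])
E
```

```text
time: 11.53
eef_pos: [0.3903, 0.2773, 0.0445]
tcp_rot: [0.996, -0.088, 0.0, -0.0]
contact_force: [-1.0, -0.3, -0.5]
opening: 0.001
```

View pics/w5.png

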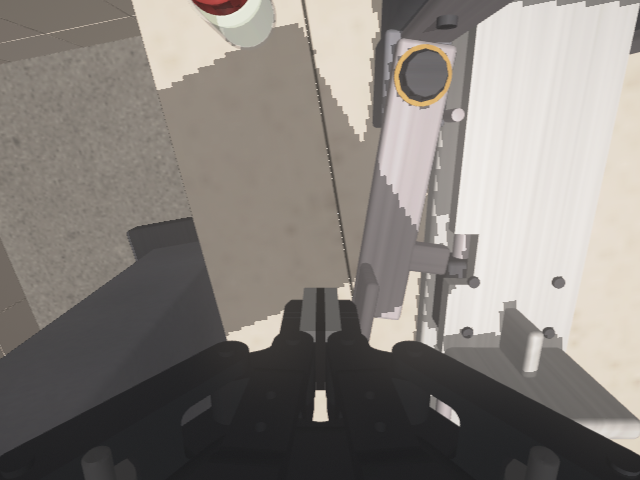

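```bash
python3 -m jog '[{"grip":1,"xyz":[0.0015,0,0],"dr":[0,0,0]},{"grip":1,"xyz":[0.003,0.001,0],"dr":[0,0,0]},{"grip":1,"xyz":[0.0045,0.001,0],"dr":[0,0,0]},{"grip":1,"xyz":[0.006,0.002,0],"dr":[0,0,0]}]'
```

```text
time: 11.92
eef_pos: [0.3958, 0.2744, 0.0444]
tcp_rot: [0.996, -0.088, 0.0, -0.0]
contact_force: [0.6, 0.9, -0.1]
opening: 0.0
```

```bash
python3 -m jog '[{"grip":1,"xyz":[0.001,0,0],"dr":[0,0,0]},{"grip":1,"xyz":[0.002,0,0],"dr":[0,0,0]},{"grip":1,"xyz":[0.003,0,0],"dr":[0,0,0]}]'
```

```text
time: 12.17
eef_pos: [0.3985, 0.2737, 0.0443]
tcp_rot: [0.996, -0.088, -0.0, 0.0]
contact_force: [-0.3, -0.3, -0.1]
opening: -0.002
```

```bash
python3 -m jog '[{"grip":1,"xyz":[0.001,0,0],"dr":[0,0,0]},{"grip":1,"xyz":[0.002,0,0],"dr":[0,0,0]},{"grip":1,"xyz":[0.003,0,0],"dr":[0,0,0]}]'
```

```text
time: 12.42
eef_pos: [0.4014, 0.2732, 0.0442]
tcp_rot: [0.996, -0.088, -0.0, 0.0]
contact_force: [-1.3, -1.5, -0.4]
opening: 0.002
```

```bash
python3 -m jog '[{"grip":1,"xyz":[0.001,0,0],"dr":[0,0,0]},{"grip":1,"xyz":[0.002,0,0],"dr":[0,0,0]},{"grip":1,"xyz":[0.003,0,0],"dr":[0,0,0]}]'
python3 - <<'E'
from h import *
cv2.imwrite('pics/w6.png',ctrl.read_camera('wrist')[:,:,::-1])
E
```

```text
time: 12.67
eef_pos: [0.4025, 0.2729, 0.0441]
tcp_rot: [0.996, -0.089, -0.003, 0.0]
contact_force: [-8.7, 2.3, 5.1]
opening: -0.003
```

View pics/w6.png

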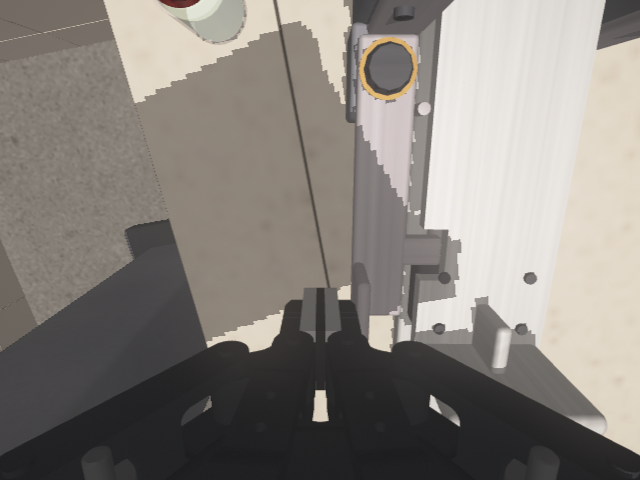

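```bash
python3 -m jog '[{"grip":1,"xyz":[0.001,0,0],"dr":[0,0,0]},{"grip":1,"xyz":[0.001,0,0],"dr":[0,0,0]}]'; python3 -m jog '[{"grip":1,"xyz":[-0.003,0,0],"dr":[0,0,0]},{"grip":1,"xyz":[-0.01,0,0],"dr":[0,0,0]},{"grip":1,"xyz":[-0.035,0,0],"dr":[0,0,0]},{"grip":1,"xyz":[-0.035,0,-0.04],"dr":[0,0,0]},{"grip":1,"xyz":[-0.035,0.0,-0.08],"dr":[0,0,0]},{"grip":1,"xyz":[-0.035,0.04,-0.08],"dr":[0,0,0]},{"grip":1,"xyz":[-0.035,0.08,-0.08],"dr":[0,0,0]},{"grip":1,"xyz":[-0.035,0.08,-0.08],"dr":[0,0,0]},{"grip":1,"xyz":[-0.035,0.08,-0.08],"dr":[0,0,0]}]'
python3 - <<'E'
from h import *
for n in('top','side','wrist'): cv2.imwrite(f'pics/{n}7.png',ctrl.read_camera(n)[:,:,::-1])
crop('pics/top7.png',160,220,200,120,4,'pics/t7.png')
crop('pics/side7.png',210,160,140,150,4,'pics/s7.png')
E
```

```text
time: 12.88
eef_pos: [0.4026, 0.2729, 0.0441]
tcp_rot: [0.996, -0.089, -0.004, 0.0]
contact_force: [-9.2, 2.5, 7.3]
opening: -0.002
time: 13.63
eef_pos: [0.357, 0.1989, 0.1246]
tcp_rot: [0.996, -0.09, 0.001, -0.0]
contact_force: [0.4, 0.8, 0.9]
opening: 0.002
```

View pics/t7.png

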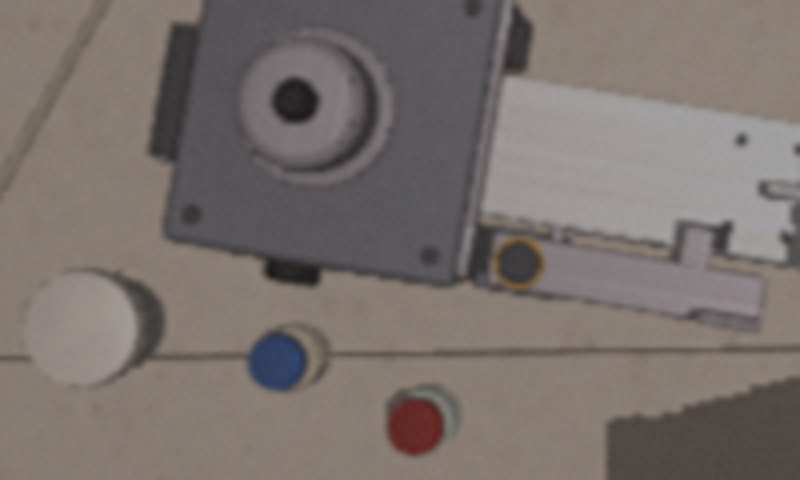

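View pics/s7.png

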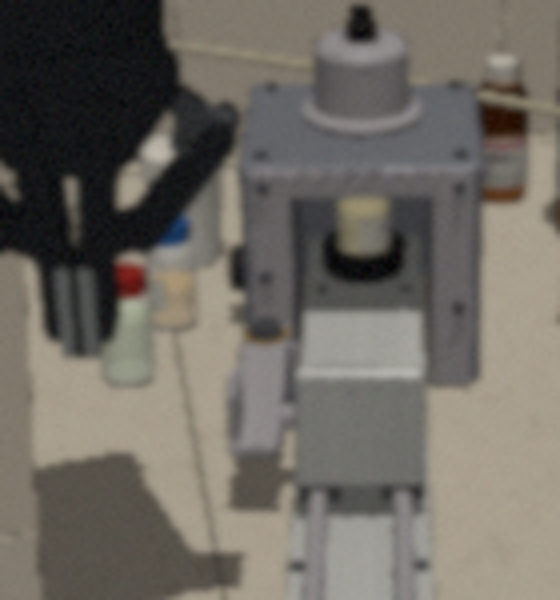

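View pics/wrist7.png

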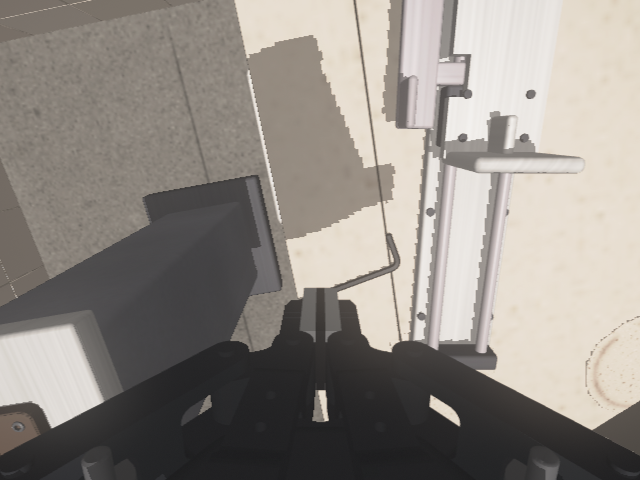

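Run:
```python
from h import *
crop('pics/wrist7.png',380,0,110,140,5,'pics/w7c.png')
a=cv2.imread('pics/top3.png');b=cv2.imread('pics/top7.png')
cv2.imwrite('pics/cmp.png',np.vstack([cv2.resize(x[240:300,330:430],None,fx=5,fy=5,interpolation=cv2.INTER_CUBIC) for x in(a,b)]))
```

```text
(no output)
```

View pics/w7c.png

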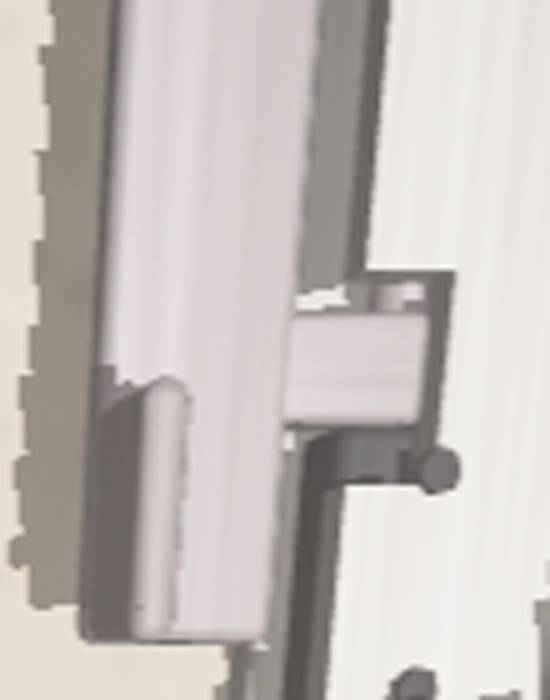

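View pics/cmp.png

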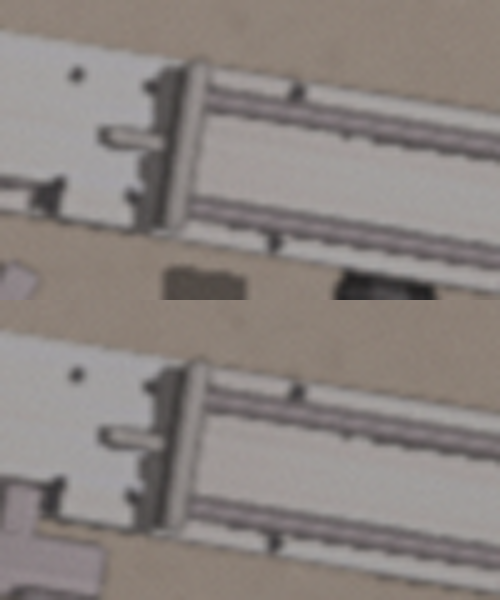

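The pawl edge and the pallet edge have the same slope in the wrist crop (0.083 each). The nose sits in the notch, the shuttle hasn't moved, and all the vials and the pot are standing, so I'm handing in.

```bash
python3 -c "
from plant import ctrl
s=ctrl.get_state();print(s['time'],s['contact_force']);print(ctrl.sign_off())"
```

```text
13.7833 [0.81961863 0.3902279  0.06585234]
the job is handed in; nothing more can be done
None
```

The vial is loaded and locked in, and I handed the job in at 13.8 s; no verdict was reported.

- **Shuttle:** I pushed it with closed fingers until it broke free. The reading just before it freed was about 25 N, above the 8–14 N stated. It then ran at about 3–4 N to the end stop after about 120 mm. I pressed it there to about 22 N and backed off.
- **Pawl:** I pushed it by its tab until it met its own stop, at about 9 N, and further push did not move it.

**Last checks:** with the robot clear, the pictures showed:
- the pawl parallel to the rail, its nose in the notch;
- the shuttle not moved since it reached the stop;
- the vial upright in its nest;
- both waiting vials and the pot standing.

One rough reading from the top camera put the pawl about 0.016 rad off parallel. The closer wrist view showed none, so I took it as reading error.

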